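Wind down the cheese press

TASK

Get the fresh cheese pressing: push the tray with the mould fully home in the press, against its back stop, and then wind the crank clockwise, seen from above, turn after turn until the round plate bears firmly on the mould's wooden lid. Stop when you feel it go tight, without forcing it, leave it clamped, and do not shove the bowl, the salt cellar or the spoon about.

Things in the scene. Friction and masses are not known exactly. Their poses are not given: they have to be found in the camera images.
- press: cheese press, fixed. Origin: centre of its base's underside, on the screw's axis; +x to the back, z up. Dark wooden base 200 (x) x 210 (y) x 18 mm with a guide channel along x, open to -x, between two steel rails 12 mm high, inner faces at y = +-62.5 mm, x from -95 to +65.
- stop (a point): middle of the front face of the steel back stop that closes the channel, at x = +60, z = 26 mm in the press's frame; the bar is 16 mm high. Axes as the press.
- beam (a point): top middle of the aluminium cross-beam, 36 (x) x 200 (y) mm, 164 to 186 mm above the table, on two pillars 18 mm thick at x = 0, y = +-85 mm. The crank turns above it. Axes as the press.
- tray: loose, 0.5 kg: steel tray 120 (x) x 116 (y) x 4 mm with a white round mould fixed on it (diameter 84 mm, rim 62 mm above the tray's underside) and in it a wooden lid (diameter 74) that stands 6 to 14 mm proud of the rim. Origin: centre of the underside, under the mould; x along the channel. Starts 28 to 45 mm out to -x; home, its edge meets the stop, its origin is over the press's.
- tab (a point): outer (-x) face of the upright steel tab at the tray's front, to push or pull it by; 14 mm below the tab's top edge, 109 mm from the tray's origin. The tab is 34 wide (y), 5 thick, 56 mm high from the tray's underside, on a flat strip 30 mm wide. Axes as the tray.
- plate: round aluminium press plate (diameter 68 mm, 10 mm thick) at the foot of the steel screw, under the beam, on a short stiff spring. Origin: centre of its underside, on the press's axis. It goes down with the crank, 20 mm per turn, without turning.
- crank (a joint): crank angle, rad; grows clockwise seen from above, lowering screw, plate and crank together by 3.18 mm per rad. Starts at 0 to 3; at 0, the upper end, the plate's underside is 136 mm above the table. It meets the lid of a tray that is home somewhere between 13.2 and 15.8. Stiff (0.25 Nm, 4 N at the grip), stays where left; past the contact the spring makes it twice as stiff within 0.6 rad.
- grip (a point): centre of the crank's upright wooden grip: 30 mm along the arm, 14 thick across it, 45 high, flat sides, does not spin; on a circle of radius 60 mm about the screw. x: outwards along the arm, z up. The arm under it is 18 wide, 10 thick, its top 22.5 mm below this point. The hub on the axis (diameter 32 mm) rises 6 mm over the arm's top.
- bowl: loose red plastic bowl, 150 mm across, 60 mm high; origin under its centre. Bystander.
- salt: loose ceramic salt cellar with a flip-top lid, 84 mm across, 68 mm high; origin under its centre. Bystander.
- spoon: loose wooden spoon, 200 mm long, lying along its x axis to the right of the press; origin under its middle. Bystander.
Mind the look-alikes: they are no part of the job. There is more than one size of the tray; the job needs the middle-sized.

How it is judged:
On the way, in this order (a step that is already met when the one before it is completed fails the run):
1. the tray is home: within 4 mm of the back stop, while the plate does not yet touch it (x of tray in the frame of press above -0.004 m and contact force between plate and tray below 1 N), for 0.2 s.
2. the plate bears on the mould's lid with more than 25 N (contact force between plate and tray above 25 N), for 0.2 s.
At the end, for the whole second after the job is handed in: the tray is home within 4 mm of the back stop, flat on the base, the plate keeps pressing on the mould's lid with more than 25 N, and crank and tray are at rest (x of tray in the frame of press above -0.004 m and z of tray in the frame of press below 0.022 m and contact force between plate and tray above 25 N and velocity of joint crank between -0.1 and 0.1 rad/s and linear speed of tray below 0.02 m/s); the robot touches nothing.
It fails at once if the plate is forced onto the mould with more than 200 N (contact force between plate and tray above 200 N).
It fails at once if a bystander (bowl, salt cellar or spoon) is moved more than 30 mm (distance of any of bowl, salt, spoon from where it was at the start of the episode above 0.03 m).
It also fails if it takes over 64 s, if anything falls off the work surface, if the arm or the gripper's body presses on something with over 40 N, if the wrist force passes 120 N, or if a joint passes its speed limit or range.

ROBOT

A 6-joint arm with a two-finger parallel gripper is mounted at the origin on the work surface. World frame = base frame: x ahead of the robot, y to its left, z up, the work surface at z = 0. Lengths are in m, angles in rad, forces in N, time in s.
With the tool pointing down it reaches from about 0.25 to 0.725 m from the base axis. Payload 4 kg.
Tool frame: the origin (TCP) lies at the very end of the fingers, on their centre line; the grasp point (between the pads) lies 19 mm behind it; z points along the fingers, y is the line along which they close (so a half turn about z gives the same grasp; the last joint's range is limited). The gripper opens to 85 mm and grips with 20 to 120 N. Pads are 22 mm wide; open, the fingers measure 114 mm over their backs; the gripper's body (76 mm by 85 mm) begins 54 mm behind the grasp point. The pads swing forward as they close: fully open they stand 13 mm farther back than shut.
Start: joints at [1.347, 0.241, 0.005, 1.335, 0, 1.571], TCP at [0.111, 0.488, 0.231] pointing down, gripper open.
Joint ranges: [-2.72, 2.72], [-1.05, 1.87], [-1.09, 1.28], [-1.99, 2.15], [-1.42, 1.44], [-3.14, 3.14]. Speed limits (rad/s): [2.79, 2.79, 3.14, 3.14, 3.14, 3.14].

INTERFACE

Orientations are given as a 3x3 rotation matrix whose columns are the frame's x, y, z axes.
In Python, from workcell import get_obs, read_camera, camera_model, sign_off gives the robot as it stands.
- The arm moves only by the tool carry_out, never from a script. Its argument "commands" is a list of rows, each a list of 5 numbers: the shift along the tool's x, y, z each as a share of 50 cm, from -1 to 1, then the turn about the tool's z as a share of pi rad, from -1 to 1, then the opening, from -1 (shut) to 1 (fully open). In form: [[x, y, z, turn, gripper], ...]. A call has 1 to 8 rows; each row is the pose to reach, as a shift and turn from the pose commanded when the call began, along the tool's axes at that moment, turning the shorter way round; what a row does not reach only later rows make up. A row lasts 1/8 s, in which the tool goes at most 62.5 mm and 10.7 degrees, less where a joint would pass 70% of its speed; a pose out of reach is approached as far as the arm can. A call with a number of a shift or a turn outside -1 to 1 is refused whole. A call with a gripper value outside its range is refused whole. The fingers move at their own pace and stop on an object; "newtons" is the grip in N (left out, the last holds). Time passes only in rows, so rows that repeat a pose let the fingers close. It gives the time, the measured TCP pose, the force, the opening and the grip force at its end, in the units of the state.
- get_obs(): the state, without advancing time (a new reading comes with each control period).
- read_camera(name): name is "scene" or "side" or "wrist"; returns the picture (400x640x3 uint8, blue, green, red); there is no depth.
- camera_model(name): a dict with "camera_matrix" (3x3 intrinsics, pixels), "T" (4x4, takes a point from camera to world coordinates). Camera axes: x right, y down, z forward; pixel columns grow to the right and rows downward; lengths in m; the calibration is good to about 2 mm. A picture is of the moment at which its call begins: read the wrist's pose just before it. camera_model takes no time and is no camera call; for the wrist camera it gives the pose at the moment of the call.
- sign_off(): hands the job in; it is judged then, once.
The state is a dict: "time": time; "q": joint angles; "qd": joint speeds; "tau": joint torques, N m; "position": TCP position; "ee_rot": TCP orientation; "force": force on the tool from outside, world axes, zero at the start; "moment": the same for the moment, N m; "finger_gap": finger opening in m; "finger_force": force on a finger pad.
Only numpy, scipy, OpenCV 4.12 (cv2) and the standard library are available. Lean on these libraries where they do the work, as an engineer would, in place of code of your own. Each camera call takes 0.05 s, during which the arm holds its last target. There are 200 camera calls.

## Working session

There is one attempt and no reset: what is moved stays moved. The work goes in short steps, Python scripts to look and compute and a tool call to move; the robot and the scene stay as the last step left them, time stands still between calls to the robot, and variables do not carry over. Pictures are saved under pics/ and viewed, at most 10 in all, crops included, and the job is handed in when it is done.

Besides the shell and the picture viewer there is one more tool, called after "Request:" by a JSON object that holds its "api" and its "payload". carry_out: Moves the arm, as the interface text tells. Its arguments: {"type":"object","properties":{"commands":{"type":"array"},"newtons":{"type":"number"}},"required":["commands"]}

```bash
mkdir -p pics; ls
python3 - <<'E'
from workcell import *
import cv2, numpy as np
a=read_camera("scene");b=read_camera("side")
cv2.imwrite("pics/scene0.png",a);cv2.imwrite("pics/side0.png",b)
for n in("scene","side"):
  m=camera_model(n);print(n,np.round(m["camera_matrix"],1).tolist(),np.round(m["T"],4).tolist())
o=get_obs();print(o["time"],np.round(o["position"],4),np.round(o["ee_rot"],3).tolist(),o["finger_gap"])
E
```

```text
pics
scene [[372.3, 0.0, 311.8], [0.0, 372.3, 205.1], [0.0, 0.0, 1.0]] [[0.822, 0.4363, -0.3659, 0.8949], [0.5694, -0.6178, 0.5423, -0.6194], [0.0106, -0.6541, -0.7563, 1.0049], [0.0, 0.0, 0.0, 1.0]]
side [[425.2, 0.0, 319.7], [0.0, 425.2, 200.8], [0.0, 0.0, 1.0]] [[0.8346, -0.2734, 0.4782, -0.1118], [-0.5507, -0.3943, 0.7357, -0.9463], [-0.0126, -0.8773, -0.4797, 0.8049], [0.0, 0.0, 0.0, 1.0]]
0.1 [0.1109 0.487  0.2305] [[-0.975, 0.222, -0.0], [0.222, 0.975, -0.002], [0.0, -0.002, -1.0]] 0.08533947372319839
```

View pics/scene0.png

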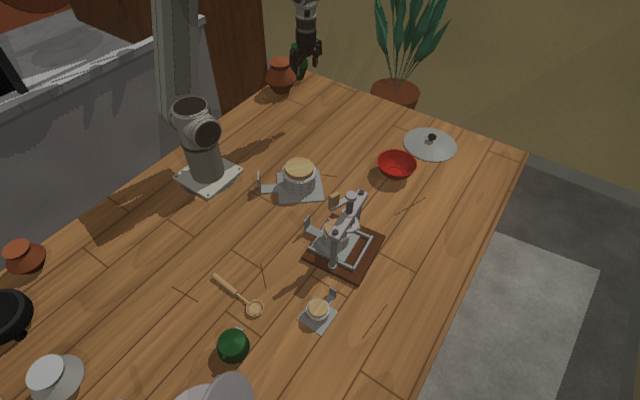

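View pics/side0.png

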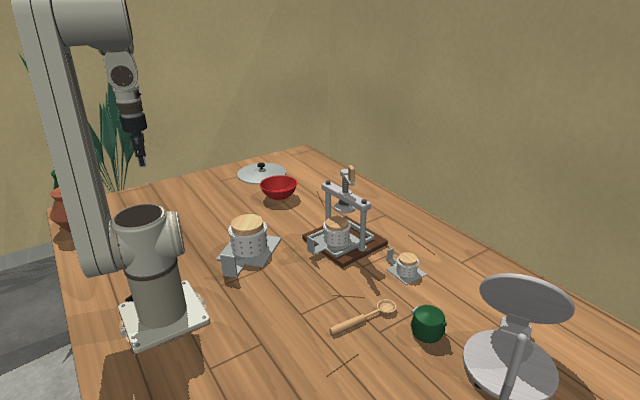

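The scene view shows three tray candidates: a large one at (300,180), the middle-sized one in the press at (330,240), and a small one at (318,312). I choose the one in the press. The crank grip is at (335,202), the bowl at (397,165), the spoon at (240,295) and the green salt cellar at (232,345). Next I check the press in one close crop from both views.

Run:
```python
import cv2, numpy as np
a=cv2.imread("pics/scene0.png")[180:290,285:395];b=cv2.imread("pics/side0.png")[160:270,290:400]
c=np.hstack([cv2.resize(x,None,fx=3.6,fy=3.6,interpolation=cv2.INTER_CUBIC) for x in(a,b)])
cv2.imwrite("pics/crop0.png",c);print(c.shape)
```

```text
(396, 792, 3)
```

View pics/crop0.png

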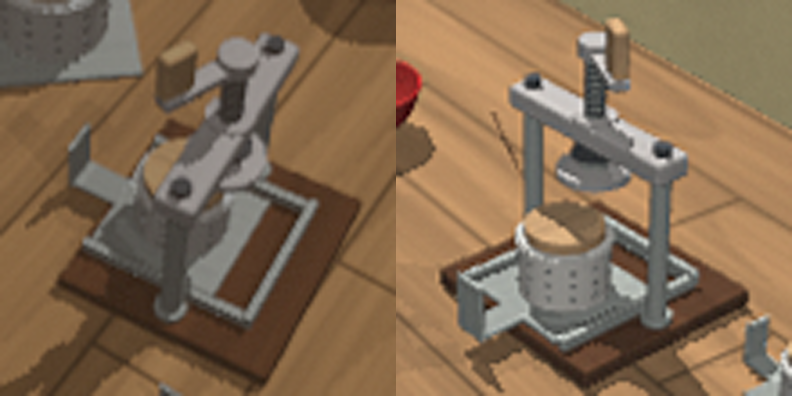

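The crop confirms it. A perforated mould with a wooden lid sits between the rails, with the tab at crop (80,155) left and (472,305) right. The beam bolts and base corners are clear, and the grip is at (178,72) left and (617,50) right. Now I triangulate.

```bash
cat > h.py <<'E'
import numpy as np, cv2
from workcell import camera_model
def ray(n,p):
    m=camera_model(n);d=m["T"][:3,:3]@np.linalg.solve(m["camera_matrix"],[p[0],p[1],1.]);return np.array(m["T"])[:3,3],d/np.linalg.norm(d)
def plane(n,p,z):
    o,d=ray(n,p);return o+d*(z-o[2])/d[2]
def tri(l):
    A=np.zeros((3,3));b=np.zeros(3)
    for n,p in l:
        o,d=ray(n,p);P=np.eye(3)-np.outer(d,d);A+=P;b+=P@o
    x=np.linalg.solve(A,b);e=[np.linalg.norm(np.cross(x-ray(n,p)[0],ray(n,p)[1])) for n,p in l];return x,max(e)
def fit(L,W): # 2D rigid
    L=np.array(L);W=np.array(W);l=L-L.mean(0);w=W-W.mean(0)
    t=np.arctan2((l[:,0]*w[:,1]-l[:,1]*w[:,0]).sum(),(l*w).sum());R=np.array([[np.cos(t),-np.sin(t)],[np.sin(t),np.cos(t)]])
    c=W.mean(0)-R@L.mean(0);return c,t,W-(L@R.T+c)
S=lambda u,v:("scene",(285+u/3.6-.36,180+v/3.6-.36))
D=lambda u,v:("side",(290+(u-396)/3.6-.36,160+v/3.6-.36))
E
python3 - <<'E'
from h import *
pts=[((.1,.105),S(358,205),.018),((.1,-.105),S(265,371),.018),((-.1,-.105),S(60,278),.018),
((-.1,.105),D(440,273),.018),((-.1,-.105),D(581,374),.018),((.1,-.105),D(748,292),.018)]
b,e1=tri([S(273,45),D(533,80)]);c,e2=tri([S(181,187),D(662,149)])
print("bolts",b,e1,c,e2)
L=[p[0] for p in pts]+[(0,.085),(0,-.085)];W=[plane(*p[1],p[2])[:2] for p in pts]+[b[:2],c[:2]]
c,t,r=fit(L,W);print("press",c,t,np.degrees(t));print(np.round(r*1e3,1).tolist())
for n,a,d in(("grip",S(177,72),D(617,50)),("gtop",S(177,50),D(617,26)),("tabtop",S(80,135),D(471,277)),("hubtop",S(238,50),D(593,40)),("lid",S(190,165),D(567,230))):
  x,e=tri([a,d]);R=np.array([[np.cos(t),-np.sin(t)],[np.sin(t),np.cos(t)]]);print(n,np.round(x,4),round(e,4),"press fr",np.round(R.T@(x[:2]-c),4))
for n,cam,lo,hi in():pass
E
```

```text
bolts [0.59181407 0.08799342 0.192143  ] 0.0010218208585937678 [ 0.60764701 -0.07909448  0.19099796] 0.0011940470094995116
press [0.59824102 0.00397527] 0.09385372720180055 5.377422460235341
[[0.5, -5.0], [-3.6, 8.5], [4.0, 3.5], [0.6, -7.2], [-1.4, 2.3], [-3.1, -3.0], [1.5, -0.6], [1.4, 1.6]]
grip [ 0.5802 -0.0505  0.2781] 0.0009 press fr [-0.0231 -0.0525]
gtop [ 0.5789 -0.0508  0.3003] 0.0015 press fr [-0.0244 -0.0527]
tabtop [ 0.4628 -0.006   0.0775] 0.0007 press fr [-0.1358  0.0028]
hubtop [0.5987 0.0078 0.2608] 0.0015 press fr [0.0008 0.0037]
lid [0.568  0.0077 0.0868] 0.0074 press fr [-0.0298  0.0065]
```

```bash
cat >> h.py <<'E'
C=np.array([.5985,.004]);T=.0939
def w(x,y): return C+np.array([[np.cos(T),-np.sin(T)],[np.sin(T),np.cos(T)]])@[x,y]
def sh(o,p): # shift in command units from current pose to world p
    return np.round(np.array(o["ee_rot"]).T@(np.array(p)-o["position"])/.5,4)
E
python3 - <<'E'
from h import *
from workcell import get_obs
o=get_obs()
print("big tray lid",plane("side",(248,222),.1),"big tray near edge",plane("scene",(283,200),.0),plane("scene",(323,198),.0),plane("scene",(258,192),0))
p=w(-.165,.003);print(p,sh(o,[*p,.23]),sh(o,[*p,.05]))
E
```

```text
big tray lid [0.32589718 0.14735269 0.1       ] big tray near edge [0.31006737 0.06139337 0.        ] [0.42260753 0.15281225 0.        ] [0.21113794 0.03962988 0.        ]
[ 0.4339456  -0.00848396] [-0.85   -0.8228  0.0025] [-0.85   -0.8222  0.3625]
```

Request:
{"api": "carry_out", "payload": {"commands": [[-0.85, -0.82, 0, -0.1, -1], [-0.85, -0.82, 0, -0.1, -1], [-0.85, -0.82, 0, -0.1, -1], [-0.85, -0.82, 0, -0.1, -1], [-0.85, -0.82, 0, -0.1, -1], [-0.85, -0.82, 0, -0.1, -1], [-0.85, -0.82, 0, -0.1, -1], [-0.85, -0.82, 0, -0.1, -1]], "newtons": 40}}

```text
time: 1.1
position: [0.3842, 0.0692, 0.2313]
ee_rot: [[-0.996, -0.09, 0.0], [-0.09, 0.996, 0.0], [-0.0, 0.0, -1.0]]
force: [2.0, 1.5, 0.3]
finger_gap: 0.0
finger_force: 0.0
```

Run:
```python
from h import *
from workcell import get_obs
o=get_obs();p=w(-.165,.003)
print(o["position"],o["force"],sh(o,[*p,.23]),sh(o,[*p,.05]),sh(o,[*w(-.12,.003),.05]))
```

```text
[0.38416629 0.06920563 0.23126973] [1.96520812 1.46538082 0.27791509] [-0.0852 -0.1637  0.0025] [-0.085  -0.1638  0.3625] [-0.175  -0.1635  0.3625]
```

Request:
{"api": "carry_out", "payload": {"commands": [[-0.085, -0.164, 0, 0, -1], [-0.085, -0.164, 0.0, 0, -1], [-0.085, -0.164, 0.36, 0, -1], [-0.085, -0.164, 0.36, 0, -1], [-0.085, -0.164, 0.36, 0, -1], [-0.085, -0.164, 0.36, 0, -1], [-0.085, -0.164, 0.36, 0, -1]]}}

```text
time: 1.98
position: [0.4344, -0.0067, 0.0527]
ee_rot: [[-0.996, -0.09, 0.002], [-0.09, 0.996, -0.0], [-0.002, -0.0, -1.0]]
force: [1.2, -0.1, 0.5]
finger_gap: -0.0003
finger_force: 0.0
```

Run:
```python
from h import *
from workcell import *
o=get_obs();print(o["time"],o["position"],o["force"],sh(o,[*w(-.145,.003),.05]),sh(o,[*w(-.12,.003),.05]))
a=read_camera("scene")[180:290,285:395];b=read_camera("side")[160:270,290:400]
cv2.imwrite("pics/c1.png",np.hstack([cv2.resize(x,None,fx=3.6,fy=3.6,interpolation=cv2.INTER_CUBIC) for x in(a,b)]))
```

```text
1.975 [ 0.43444541 -0.00668538  0.05274418] [ 1.19159667 -0.05526539  0.48082599] [-0.0387 -0.0034  0.0056] [-0.0887 -0.0032  0.0056]
```

View pics/c1.png

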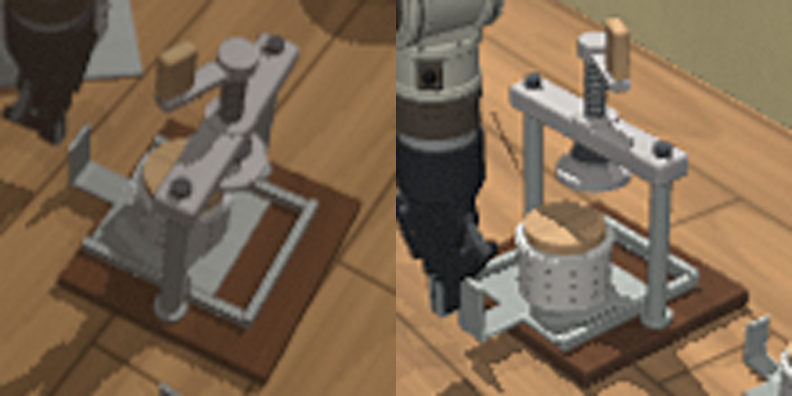

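The fingers stand just in front of the tab, at left (50,130) and right (440,300), lined up to push along +x.

Request:
{"api": "carry_out", "payload": {"commands": [[-0.02, -0.003, 0.005, 0, -1], [-0.04, -0.003, 0.005, 0, -1], [-0.05, -0.003, 0.005, 0, -1], [-0.06, -0.003, 0.005, 0, -1], [-0.07, -0.003, 0.005, 0, -1], [-0.075, -0.003, 0.005, 0, -1], [-0.08, -0.003, 0.005, 0, -1], [-0.08, -0.003, 0.005, 0, -1]]}}

```text
time: 3.08
position: [0.4737, -0.0045, 0.0487]
ee_rot: [[-0.996, -0.09, 0.0], [-0.09, 0.996, 0.0], [-0.0, 0.0, -1.0]]
force: [-1.7, -0.8, 0.1]
finger_gap: 0.0001
finger_force: 1.0
```

Request:
{"api": "carry_out", "payload": {"commands": [[-0.004, 0, 0, 0, -1], [-0.008, 0, 0, 0, -1], [-0.008, 0, 0, 0, -1]]}}

```text
time: 3.45
position: [0.4779, -0.0041, 0.0488]
ee_rot: [[-0.996, -0.09, 0.001], [-0.09, 0.996, 0.0], [-0.001, 0.0, -1.0]]
force: [-1.4, -0.3, -0.3]
finger_gap: 0.0001
finger_force: 0.5
```

Request:
{"api": "carry_out", "payload": {"commands": [[-0.004, 0, 0, 0, -1], [-0.008, 0, 0, 0, -1], [-0.008, 0, 0, 0, -1]]}}

```text
time: 3.82
position: [0.4816, -0.0039, 0.0488]
ee_rot: [[-0.996, -0.09, 0.0], [-0.09, 0.996, -0.0], [-0.0, -0.0, -1.0]]
force: [-2.2, -0.2, 0.1]
finger_gap: -0.0
finger_force: 1.0
```

Request:
{"api": "carry_out", "payload": {"commands": [[-0.004, 0, 0, 0, -1], [-0.006, 0, 0, 0, -1], [-0.006, 0, 0, 0, -1]]}}

```text
time: 4.2
position: [0.4815, -0.0039, 0.0488]
ee_rot: [[-0.996, -0.09, -0.005], [-0.09, 0.996, -0.001], [0.005, -0.0, -1.0]]
force: [-9.9, -0.7, 7.3]
finger_gap: 0.0003
finger_force: 4.7
```

The tray sits at the stop: it stopped moving and the force rose to 10 N. Now I back off and rise.

Request:
{"api": "carry_out", "payload": {"commands": [[0.08, 0, 0, 0, -1], [0.08, 0, -0.1, 0, -1], [0.08, 0, -0.54, 0, -1], [0.08, 0, -0.54, 0, -1], [0.08, 0, -0.54, 0, -1], [0.08, 0, -0.54, 0, -1], [0.08, 0, -0.54, 0, -1], [0.08, 0, -0.54, 0, -1]]}}

```text
time: 5.2
position: [0.4447, -0.0071, 0.3183]
ee_rot: [[-0.996, -0.09, 0.0], [-0.09, 0.996, 0.0], [-0.001, 0.0, -1.0]]
force: [-0.8, 0.5, -0.3]
finger_gap: 0.0003
finger_force: 0.0
```

Run:
```python
from h import *
from workcell import *
o=get_obs();print(o["time"],o["position"],o["force"],sh(o,[.6105,-.0547,.32]),sh(o,[.6105,-.0547,.268]))
a=read_camera("scene")[180:290,285:395];b=read_camera("side")[160:270,290:400]
cv2.imwrite("pics/c2.png",np.hstack([cv2.resize(x,None,fx=3.6,fy=3.6,interpolation=cv2.INTER_CUBIC) for x in(a,b)]))
```

```text
5.2 [ 0.44465746 -0.00712179  0.31832632] [-0.8043957   0.53119007 -0.25412081] [-0.3217 -0.1247 -0.0032] [-0.3217 -0.1247  0.1008]
```

View pics/c2.png

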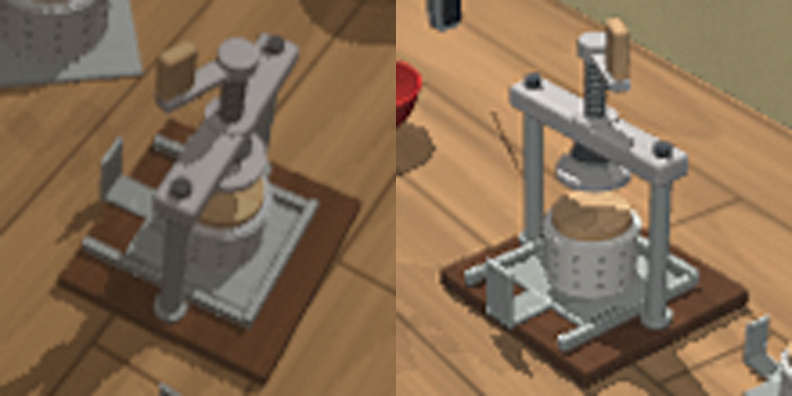

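The mould is now under the plate, and the tray's back edge meets the stop bar at left crop (245,315). The grip is unmoved at (178,72). Next I move behind the grip.

Request:
{"api": "carry_out", "payload": {"commands": [[-0.322, -0.125, 0, 0, -1], [-0.322, -0.125, 0, 0, -1], [-0.322, -0.125, 0, 0, -1], [-0.322, -0.125, 0, 0, -1], [-0.322, -0.125, 0.05, 0, -1], [-0.322, -0.125, 0.1, 0, -1], [-0.322, -0.125, 0.1, 0, -1]]}}

```text
time: 6.18
position: [0.6078, -0.0544, 0.2663]
ee_rot: [[-0.996, -0.09, -0.006], [-0.09, 0.996, 0.001], [0.006, 0.001, -1.0]]
force: [0.4, -0.6, -0.1]
finger_gap: -0.0006
finger_force: 0.0
```

```bash
cat > arc.py <<'E'
# rows for a peg path on the crank circle: python3 arc.py start_deg step_deg n z0 (world deg, clockwise)
import sys;from h import *;from workcell import get_obs
a,s,n,z,r=map(float,sys.argv[1:6]);o=get_obs()
print(o["time"],np.round(o["position"],4),np.round(o["force"],1))
d=o["position"][:2]-C;print("now ang",np.degrees(np.arctan2(d[1],d[0])),"r",np.hypot(*d))
for i in range(1,int(n)+1):
    t=np.radians(a-s*i);print(np.degrees(t).round(1),sh(o,[C[0]+r*np.cos(t),C[1]+r*np.sin(t),z-.02*s*i/360]).round(3).tolist())
E
python3 arc.py -78 15 8 .268 .06
```

```text
6.175 [ 0.6078 -0.0544  0.2663] [ 0.4 -0.6 -0.1]
now ang -80.95577732188801 r 0.059165240065402046
-93.0 [0.025, -0.001, -0.002]
-108.0 [0.055, 0.008, 0.0]
-123.0 [0.082, 0.024, 0.002]
-138.0 [0.104, 0.046, 0.004]
-153.0 [0.119, 0.074, 0.006]
-168.0 [0.127, 0.104, 0.008]
-183.0 [0.127, 0.135, 0.009]
-198.0 [0.118, 0.165, 0.011]
```

Request:
{"api": "carry_out", "payload": {"commands": [[0.025, -0.001, -0.002, 0, -1], [0.055, 0.008, 0.0, 0, -1], [0.082, 0.024, 0.002, 0, -1], [0.104, 0.046, 0.004, 0, -1], [0.119, 0.074, 0.006, 0, -1], [0.127, 0.104, 0.008, 0, -1], [0.127, 0.104, 0.008, 0, -1]]}}

```text
time: 7.05
position: [0.5415, -0.0074, 0.2652]
ee_rot: [[-0.996, -0.092, -0.001], [-0.092, 0.996, 0.001], [0.001, 0.001, -1.0]]
force: [-1.2, 0.4, 0.1]
finger_gap: 0.0001
finger_force: 0.0
```

```bash
python3 arc.py -168 15 8 .263 .06
python3 - <<'E'
from h import *
from workcell import *
a=read_camera("scene")[160:270,285:395];b=read_camera("side")[130:240,290:400]
cv2.imwrite("pics/c3.png",np.hstack([cv2.resize(x,None,fx=3.6,fy=3.6,interpolation=cv2.INTER_CUBIC) for x in(a,b)]))
E
```

```text
7.05 [ 0.5415 -0.0074  0.2652] [-1.2  0.4  0.1]
now ang -168.69104722899408 r 0.05814444936453104
-183.0 [0.003, 0.03, 0.006]
-198.0 [-0.005, 0.06, 0.008]
-213.0 [-0.022, 0.086, 0.01]
-228.0 [-0.044, 0.108, 0.011]
-243.0 [-0.071, 0.124, 0.013]
-258.0 [-0.102, 0.131, 0.014]
-273.0 [-0.133, 0.131, 0.016]
-288.0 [-0.163, 0.122, 0.018]
```

View pics/c3.png

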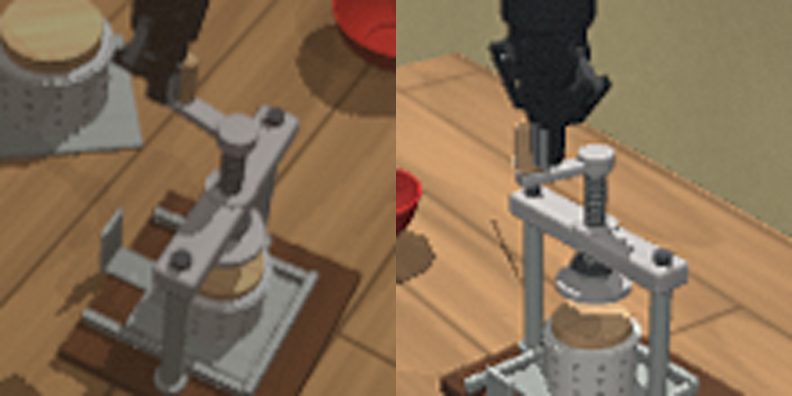

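The grip has swung about 80° clockwise ahead of the fingers, at left (188,75) and right (528,150), so pushing works. I continue round.

Request:
{"api": "carry_out", "payload": {"commands": [[0.003, 0.03, 0.006, 0, -1], [-0.005, 0.06, 0.008, 0, -1], [-0.022, 0.086, 0.01, 0, -1], [-0.044, 0.108, 0.011, 0, -1], [-0.071, 0.124, 0.013, 0, -1], [-0.102, 0.131, 0.014, 0, -1], [-0.133, 0.131, 0.016, 0, -1], [-0.133, 0.131, 0.016, 0, -1]]}}

```text
time: 8.15
position: [0.6035, 0.0643, 0.2557]
ee_rot: [[-0.996, -0.092, -0.001], [-0.092, 0.996, 0.002], [0.001, 0.002, -1.0]]
force: [-0.4, 0.5, 0.1]
finger_gap: -0.0
finger_force: 0.0
```

```bash
python3 arc.py -273 18 7 .257 .06
```

```text
8.15 [0.6035 0.0643 0.2557] [-0.4  0.5  0.1]
now ang 85.26018366189744 r 0.06045736618097286
-291.0 [-0.032, -0.012, -0.001]
-309.0 [-0.063, -0.033, 0.001]
-327.0 [-0.085, -0.063, 0.003]
-345.0 [-0.097, -0.099, 0.005]
-363.0 [-0.098, -0.136, 0.007]
-381.0 [-0.087, -0.172, 0.009]
-399.0 [-0.065, -0.203, 0.011]
```

Request:
{"api": "carry_out", "payload": {"commands": [[-0.032, -0.012, -0.001, 0, -1], [-0.063, -0.033, 0.001, 0, -1], [-0.085, -0.063, 0.003, 0, -1], [-0.097, -0.099, 0.005, 0, -1], [-0.098, -0.136, 0.007, 0, -1], [-0.087, -0.172, 0.009, 0, -1], [-0.065, -0.203, 0.011, 0, -1], [-0.065, -0.203, 0.011, 0, -1]]}}

```text
time: 9.15
position: [0.6437, -0.0372, 0.2517]
ee_rot: [[-0.996, -0.089, 0.0], [-0.089, 0.996, -0.001], [-0.0, -0.001, -1.0]]
force: [-0.8, 0.4, 0.3]
finger_gap: 0.0001
finger_force: 0.0
```

```bash
python3 arc.py -399 18 7 .250 .06
```

```text
9.15 [ 0.6437 -0.0372  0.2517] [-0.8  0.4  0.3]
now ang -42.32807846662637 r 0.061134209008022335
-417.0 [0.027, -0.016, 0.005]
-435.0 [0.062, -0.028, 0.007]
-453.0 [0.1, -0.029, 0.009]
-471.0 [0.136, -0.018, 0.011]
-489.0 [0.166, 0.004, 0.013]
-507.0 [0.189, 0.034, 0.015]
-525.0 [0.201, 0.069, 0.017]
```

Request:
{"api": "carry_out", "payload": {"commands": [[0.027, -0.016, 0.005, 0, -1], [0.062, -0.028, 0.007, 0, -1], [0.1, -0.029, 0.009, 0, -1], [0.136, -0.018, 0.011, 0, -1], [0.166, 0.004, 0.013, 0, -1]]}}

```text
time: 9.78
position: [0.5628, -0.0424, 0.2461]
ee_rot: [[-0.996, -0.089, 0.006], [-0.089, 0.996, -0.003], [-0.005, -0.003, -1.0]]
force: [4.4, -2.0, -0.2]
finger_gap: -0.0
finger_force: 2.0
```

```bash
python3 - <<'E'
from h import *
from workcell import *
a=read_camera("scene")[160:270,285:395];b=read_camera("side")[130:240,290:400]
cv2.imwrite("pics/c4.png",np.hstack([cv2.resize(x,None,fx=3.6,fy=3.6,interpolation=cv2.INTER_CUBIC) for x in(a,b)]))
E
python3 arc.py -489 18 8 .245 .06
```

```text
9.875 [ 0.5608 -0.0414  0.246 ] [-1.1 -0.1  0.2]
now ang -129.67804644443157 r 0.05898019284714036
-507.0 [0.023, 0.028, 0.004]
-525.0 [0.035, 0.063, 0.006]
-543.0 [0.036, 0.101, 0.008]
-561.0 [0.024, 0.137, 0.01]
-579.0 [0.003, 0.167, 0.012]
-597.0 [-0.027, 0.19, 0.014]
-615.0 [-0.063, 0.202, 0.016]
-633.0 [-0.1, 0.202, 0.018]
```

View pics/c4.png

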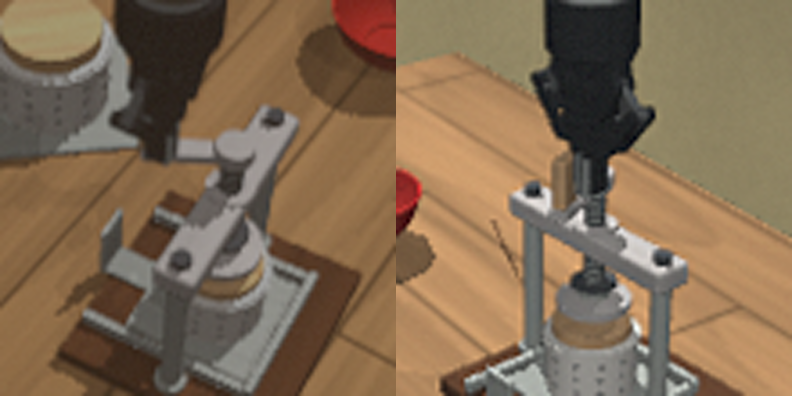

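The fingers stay behind the grip, at right (563,180). The plate hangs roughly 12 mm over the lid, around right (593,320), and the moving force was 4.8 N. I continue to short of contact.

Request:
{"api": "carry_out", "payload": {"commands": [[0.023, 0.028, 0.004, 0, -1], [0.035, 0.063, 0.006, 0, -1], [0.036, 0.101, 0.008, 0, -1], [0.024, 0.137, 0.01, 0, -1], [0.003, 0.167, 0.012, 0, -1], [-0.027, 0.19, 0.014, 0, -1]]}}

```text
time: 10.62
position: [0.5657, 0.0556, 0.2372]
ee_rot: [[-0.996, -0.091, -0.003], [-0.091, 0.996, -0.001], [0.003, -0.0, -1.0]]
force: [-2.2, -3.6, 0.6]
finger_gap: -0.0003
finger_force: 1.8
```

```bash
python3 arc.py -597 6 8 .240 .06
```

```text
10.625 [0.5657 0.0556 0.2372] [-2.2 -3.6  0.6]
now ang 122.41133841850814 r 0.06113206360647058
-603.0 [-0.011, 0.003, -0.005]
-609.0 [-0.023, 0.007, -0.004]
-615.0 [-0.036, 0.01, -0.004]
-621.0 [-0.048, 0.011, -0.003]
-627.0 [-0.06, 0.011, -0.002]
-633.0 [-0.073, 0.01, -0.002]
-639.0 [-0.085, 0.008, -0.001]
-645.0 [-0.097, 0.004, -0.001]
```

Request:
{"api": "carry_out", "payload": {"commands": [[-0.011, 0.003, 0, 0, -1], [-0.023, 0.007, 0, 0, -1], [-0.036, 0.01, 0, 0, -1], [-0.048, 0.011, 0, 0, -1], [-0.06, 0.011, 0, 0, -1], [-0.073, 0.01, 0, 0, -1], [-0.085, 0.008, 0, 0, -1], [-0.097, 0.004, 0, 0, -1]]}}

```text
time: 11.62
position: [0.6139, 0.0596, 0.2377]
ee_rot: [[-0.996, -0.089, -0.002], [-0.089, 0.996, -0.002], [0.002, -0.002, -1.0]]
force: [-8.2, -4.7, -3.1]
finger_gap: 0.0003
finger_force: 4.4
```

```bash
python3 arc.py -645 5 8 .237 .06
```

```text
11.625 [0.6139 0.0596 0.2377] [-8.2 -4.7 -3.1]
now ang 74.55496018823702 r 0.05766134043777172
-650.0 [-0.01, 0.001, 0.002]
-655.0 [-0.02, -0.004, 0.002]
-660.0 [-0.028, -0.01, 0.003]
-665.0 [-0.037, -0.016, 0.004]
-670.0 [-0.044, -0.023, 0.004]
-675.0 [-0.052, -0.031, 0.005]
-680.0 [-0.058, -0.039, 0.005]
-685.0 [-0.064, -0.048, 0.006]
```

Request:
{"api": "carry_out", "payload": {"commands": [[-0.01, 0.001, 0.002, 0, -1], [-0.02, -0.004, 0.002, 0, -1], [-0.028, -0.01, 0.003, 0, -1], [-0.037, -0.016, 0.004, 0, -1], [-0.044, -0.023, 0.004, 0, -1]]}}

```text
time: 12.25
position: [0.6383, 0.0519, 0.2366]
ee_rot: [[-0.996, -0.091, 0.002], [-0.091, 0.996, 0.001], [-0.002, 0.001, -1.0]]
force: [-4.2, 2.5, 0.9]
finger_gap: 0.0
finger_force: 1.9
```

```bash
cat >> arc.py <<'E'
t=np.arctan2(d[1],d[0])-np.radians(20);F=o["force"];print("tangential",-(F[0]*np.sin(t)-F[1]*np.cos(t)),"radial",F[0]*np.cos(t)+F[1]*np.sin(t),"q",np.round(o["q"],2))
E
python3 arc.py -670 5 8 .236 .06
```

```text
12.25 [0.6383 0.0519 0.2366] [-4.2  2.5  0.9]
now ang 50.30282759960909 r 0.062237781480117514
-675.0 [-0.004, -0.011, 0.002]
-680.0 [-0.011, -0.02, 0.002]
-685.0 [-0.016, -0.028, 0.003]
-690.0 [-0.021, -0.038, 0.004]
-695.0 [-0.025, -0.048, 0.004]
-700.0 [-0.028, -0.058, 0.005]
-705.0 [-0.03, -0.068, 0.005]
-710.0 [-0.032, -0.078, 0.006]
tangential 4.290613067691128 radial -2.3079538135092617 q [ 0.08  0.53  0.44  1.48  0.   -0.01]
```

Still the free-running 4.3 N. I continue in small steps, reading the force in motion.

Request:
{"api": "carry_out", "payload": {"commands": [[-0.004, -0.011, 0.002, 0, -1], [-0.011, -0.02, 0.002, 0, -1], [-0.016, -0.028, 0.003, 0, -1], [-0.021, -0.038, 0.004, 0, -1]]}}

```text
time: 12.75
position: [0.6497, 0.0334, 0.2337]
ee_rot: [[-0.996, -0.09, -0.0], [-0.09, 0.996, 0.0], [0.0, 0.0, -1.0]]
force: [-3.3, 2.9, 1.4]
finger_gap: -0.0002
finger_force: 1.9
```

```bash
python3 arc.py -690 5 8 .235 .06
```

```text
12.75 [0.6497 0.0334 0.2337] [-3.3  2.9  1.4]
now ang 29.835274419550508 r 0.05904263280697416
-695.0 [-0.006, -0.009, -0.002]
-700.0 [-0.009, -0.019, -0.002]
-705.0 [-0.011, -0.029, -0.001]
-710.0 [-0.012, -0.039, -0.0]
-715.0 [-0.013, -0.05, 0.0]
-720.0 [-0.012, -0.06, 0.001]
-725.0 [-0.011, -0.07, 0.001]
-730.0 [-0.008, -0.081, 0.002]
tangential 3.4282937985711577 radial -2.8014115053064095 q [ 0.05  0.55  0.48  1.5   0.   -0.04]
```

Request:
{"api": "carry_out", "payload": {"commands": [[-0.006, -0.009, 0, 0, -1], [-0.009, -0.019, 0, 0, -1], [-0.011, -0.029, 0.0, 0, -1], [-0.012, -0.039, 0, 0, -1]]}}

```text
time: 13.25
position: [0.6573, 0.0149, 0.2329]
ee_rot: [[-0.996, -0.091, -0.001], [-0.091, 0.996, 0.001], [0.001, 0.001, -1.0]]
force: [-2.7, 4.0, -1.2]
finger_gap: 0.0002
finger_force: 2.1
```

```bash
python3 arc.py -710 5 8 .234 .06;python3 - <<'E'
from h import *
from workcell import *
a=read_camera("scene")[160:270,285:395];b=read_camera("side")[150:260,290:400]
cv2.imwrite("pics/c5.png",np.hstack([cv2.resize(x,None,fx=3.6,fy=3.6,interpolation=cv2.INTER_CUBIC) for x in(a,b)]))
E
```

```text
13.25 [0.6573 0.0149 0.2329] [-2.7  4.  -1.2]
now ang 10.534672886351744 r 0.05985202315605918
-715.0 [-0.001, -0.012, -0.002]
-720.0 [-0.0, -0.022, -0.001]
-725.0 [0.001, -0.032, -0.001]
-730.0 [0.003, -0.043, -0.0]
-735.0 [0.007, -0.053, 0.0]
-740.0 [0.011, -0.062, 0.001]
-745.0 [0.016, -0.072, 0.002]
-750.0 [0.021, -0.08, 0.002]
tangential 3.5525725695062143 radial -3.2988802234539047 q [ 0.02  0.57  0.51  1.51  0.   -0.07]
```

View pics/c5.png

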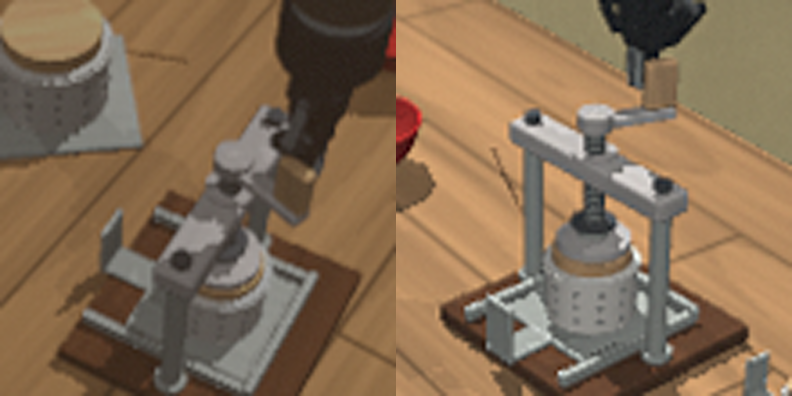

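The plate is now just above the lid, with only a thin band of lid showing at right (593,265). The grip is at right (660,85). I go on in 5° steps.

Request:
{"api": "carry_out", "payload": {"commands": [[-0.001, -0.012, 0, 0, -1], [0, -0.022, 0, 0, -1], [0.001, -0.032, 0, 0, -1], [0.003, -0.043, 0, 0, -1]]}}

```text
time: 13.85
position: [0.658, -0.0071, 0.2338]
ee_rot: [[-0.996, -0.09, 0.001], [-0.09, 0.996, 0.0], [-0.001, 0.0, -1.0]]
force: [-0.1, 4.6, -1.1]
finger_gap: -0.0002
finger_force: 1.9
```

```bash
python3 arc.py -730 5 8 .233 .06
```

```text
13.85 [ 0.658  -0.0071  0.2338] [-0.1  4.6 -1.1]
now ang -10.5655816729354 r 0.060495413624986644
-735.0 [0.004, -0.009, 0.002]
-740.0 [0.008, -0.018, 0.003]
-745.0 [0.013, -0.028, 0.003]
-750.0 [0.018, -0.036, 0.004]
-755.0 [0.025, -0.045, 0.004]
-760.0 [0.032, -0.052, 0.005]
-765.0 [0.04, -0.059, 0.006]
-770.0 [0.048, -0.066, 0.006]
tangential 3.931246035585953 radial -2.4017434361512686 q [-0.01  0.57  0.51  1.51  0.   -0.1 ]
```

Request:
{"api": "carry_out", "payload": {"commands": [[0.004, -0.009, 0.002, 0, -1], [0.008, -0.018, 0.002, 0, -1], [0.013, -0.028, 0.003, 0, -1], [0.018, -0.036, 0.003, 0, -1]]}}

```text
time: 14.35
position: [0.6504, -0.0262, 0.2324]
ee_rot: [[-0.996, -0.09, 0.001], [-0.09, 0.996, -0.0], [-0.001, -0.0, -1.0]]
force: [1.8, 4.3, -1.2]
finger_gap: -0.0
finger_force: 1.7
```

```bash
python3 arc.py -750 5 8 .232 .06
```

```text
14.35 [ 0.6504 -0.0262  0.2324] [ 1.8  4.3 -1.2]
now ang -30.158415420775903 r 0.06002742847230921
-755.0 [0.006, -0.008, 0.001]
-760.0 [0.013, -0.016, 0.002]
-765.0 [0.021, -0.023, 0.002]
-770.0 [0.029, -0.029, 0.003]
-775.0 [0.038, -0.035, 0.004]
-780.0 [0.048, -0.04, 0.004]
-785.0 [0.057, -0.044, 0.005]
-790.0 [0.067, -0.047, 0.005]
tangential 4.118231967307164 radial -2.1754015735508414 q [-0.04  0.55  0.48  1.49 -0.   -0.13]
```

Request:
{"api": "carry_out", "payload": {"commands": [[0.006, -0.008, 0.001, 0, -1], [0.013, -0.016, 0.002, 0, -1], [0.021, -0.023, 0.002, 0, -1], [0.029, -0.029, 0.003, 0, -1]]}}

```text
time: 14.85
position: [0.6372, -0.0418, 0.2309]
ee_rot: [[-0.996, -0.09, 0.0], [-0.09, 0.996, -0.0], [-0.0, -0.0, -1.0]]
force: [3.0, 3.8, 0.2]
finger_gap: 0.0001
finger_force: 1.8
```

```bash
python3 arc.py -770 5 8 .231 .06
```

```text
14.85 [ 0.6372 -0.0418  0.2309] [3.  3.8 0.2]
now ang -49.82437374716687 r 0.05997836039265496
-775.0 [0.009, -0.006, 0.0]
-780.0 [0.018, -0.011, 0.001]
-785.0 [0.028, -0.015, 0.001]
-790.0 [0.038, -0.018, 0.002]
-795.0 [0.048, -0.02, 0.002]
-800.0 [0.059, -0.021, 0.003]
-805.0 [0.069, -0.022, 0.004]
-810.0 [0.08, -0.021, 0.004]
tangential 4.096946553502308 radial -2.5214530157692585 q [-0.07  0.53  0.43  1.47 -0.   -0.16]
```

Request:
{"api": "carry_out", "payload": {"commands": [[0.009, -0.006, 0, 0, -1], [0.018, -0.011, 0.001, 0, -1], [0.028, -0.015, 0.001, 0, -1], [0.038, -0.018, 0.002, 0, -1]]}}

```text
time: 15.35
position: [0.6195, -0.0522, 0.2301]
ee_rot: [[-0.996, -0.09, 0.002], [-0.09, 0.996, 0.0], [-0.002, 0.0, -1.0]]
force: [4.1, 3.6, 0.2]
finger_gap: -0.0002
finger_force: 2.4
```

```bash
python3 arc.py -790 5 8 .230 .06
```

```text
15.35 [ 0.6195 -0.0522  0.2301] [4.1 3.6 0.2]
now ang -69.52956095518518 r 0.060003135366134566
-795.0 [0.011, -0.002, 0.001]
-800.0 [0.022, -0.004, 0.001]
-805.0 [0.032, -0.004, 0.002]
-810.0 [0.042, -0.004, 0.002]
-815.0 [0.053, -0.002, 0.003]
-820.0 [0.063, -0.0, 0.004]
-825.0 [0.073, 0.003, 0.004]
-830.0 [0.083, 0.007, 0.005]
tangential 4.092894000588107 radial -3.5227470353105397 q [-0.08  0.49  0.36  1.44  0.   -0.17]
```

Request:
{"api": "carry_out", "payload": {"commands": [[0.011, -0.002, 0.001, 0, -1], [0.022, -0.004, 0.001, 0, -1], [0.032, -0.004, 0.002, 0, -1], [0.042, -0.004, 0.002, 0, -1]]}}

```text
time: 15.85
position: [0.6002, -0.0563, 0.2299]
ee_rot: [[-0.996, -0.09, 0.005], [-0.09, 0.996, -0.001], [-0.005, -0.001, -1.0]]
force: [6.8, 1.9, 0.7]
finger_gap: 0.0
finger_force: 3.2
```

```bash
python3 arc.py -810 5 8 .229 .06
```

```text
15.85 [ 0.6002 -0.0563  0.2299] [6.8 1.9 0.7]
now ang -88.43085236645759 r 0.06036004430428715
-815.0 [0.014, 0.002, 0.002]
-820.0 [0.024, 0.005, 0.003]
-825.0 [0.034, 0.008, 0.003]
-830.0 [0.044, 0.012, 0.004]
-835.0 [0.053, 0.017, 0.004]
-840.0 [0.062, 0.022, 0.005]
-845.0 [0.07, 0.029, 0.005]
-850.0 [0.078, 0.036, 0.006]
tangential 5.843687230282962 radial -3.928844857318423 q [-0.09  0.45  0.29  1.41 -0.   -0.18]
```

Tangential force has risen from 4.1 to 5.8 N, so the plate has met the lid. I advance a little more.

Request:
{"api": "carry_out", "payload": {"commands": [[0.007, 0.001, 0.001, 0, -1], [0.014, 0.002, 0.002, 0, -1], [0.019, 0.003, 0.002, 0, -1]]}}

```text
time: 16.23
position: [0.5917, -0.056, 0.2294]
ee_rot: [[-0.996, -0.09, 0.008], [-0.09, 0.996, -0.001], [-0.008, -0.002, -1.0]]
force: [10.3, 2.5, -0.1]
finger_gap: 0.0
finger_force: 4.0
```

```bash
python3 arc.py -818 5 6 .229 .06
```

```text
16.225 [ 0.5917 -0.056   0.2294] [10.3  2.5 -0.1]
now ang -96.50777268316202 r 0.06037541072578095
-823.0 [0.013, 0.004, 0.001]
-828.0 [0.023, 0.008, 0.002]
-833.0 [0.032, 0.012, 0.002]
-838.0 [0.041, 0.018, 0.003]
-843.0 [0.05, 0.024, 0.003]
-848.0 [0.058, 0.031, 0.004]
tangential 8.148305867927276 radial -6.850693001696492 q [-0.09  0.43  0.26  1.4  -0.   -0.18]
```

The crank is now twice as stiff (8.1 N), so it is tight and I stop. I back off along the tangent and then rise clear.

Request:
{"api": "carry_out", "payload": {"commands": [[-0.015, 0, 0, 0, -1], [-0.03, 0, 0, 0, -1], [-0.04, 0, -0.02, 0, -1], [-0.04, 0, -0.1, 0, -1], [-0.04, 0, -0.2, 0, -1], [-0.04, 0, -0.2, 0, -1], [-0.04, 0, -0.2, 0, -1]]}}

```text
time: 17.1
position: [0.6085, -0.0539, 0.327]
ee_rot: [[-0.996, -0.09, -0.002], [-0.09, 0.996, -0.0], [0.002, -0.0, -1.0]]
force: [-0.8, -0.5, -0.5]
finger_gap: -0.0002
finger_force: 0.0
```

Run:
```python
from h import *
from workcell import *
o=get_obs();print(o["time"],o["position"],o["force"],np.abs(o["qd"]).max())
a=read_camera("scene")[160:270,285:395];b=read_camera("side")[150:260,290:400]
cv2.imwrite("pics/c6.png",np.hstack([cv2.resize(x,None,fx=3.6,fy=3.6,interpolation=cv2.INTER_CUBIC) for x in(a,b)]))
```

```text
17.1 [ 0.60847639 -0.05388677  0.32697617] [-0.83711228 -0.52854181 -0.4826972 ] 0.03698952686893863
```

View pics/c6.png

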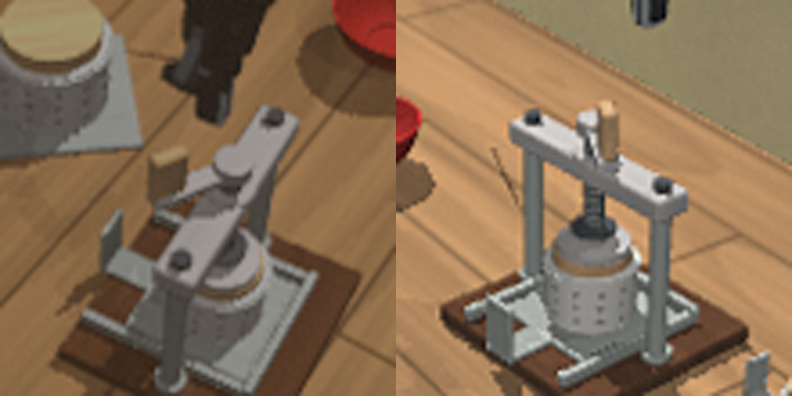

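Run:
```python
import cv2,numpy as np
i=[cv2.imread(f"pics/{n}.png")[60:300,496:700] for n in("c5","c6")]
cv2.imwrite("pics/z.png",cv2.resize(np.hstack(i),None,fx=1.9,fy=1.9))
```

```text
(no output)
```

View pics/z.png

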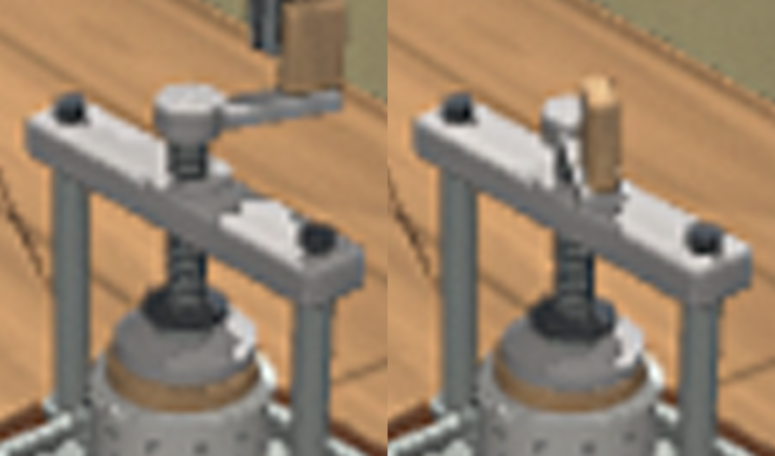

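Compared with the earlier view, hub, screw and plate have all dropped (the plate edge goes from 385 to 393). The plate rests on the lid, the tray is home, and the gripper is clear of everything. I hand in.

```bash
python3 -c "
from workcell import *
print(sign_off())"
```

```text
the job is handed in; nothing more can be done
None
```

I pushed the tray home against the back stop, then wound the crank clockwise until it took about twice the force to turn. I left it clamped with the gripper clear and handed the job in at about 17 s; no verdict came back, and I judged the plate's pressure from the crank force, not from a direct reading.

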